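# Fit the ejector disc onto the food processor's keyed spindle

## Robot

A 6-joint arm with a two-finger parallel gripper is mounted at the origin on the work surface. World frame = base frame: x ahead of the robot, y to its left, z up, the work surface at z = 0. Lengths are in m, angles in rad, forces in N, time in s.
With the tool pointing down it reaches from about 0.375 to 0.9 m from the base axis. Payload 3.1 kg.
Tool frame: the origin (TCP) lies between the finger pads; the fingertips stand 17 mm ahead of it and the grasp point (between the pads) lies 2 mm behind it (robot.nose_length is the distance from the TCP to the fingertips, in m); z points along the fingers, y is the line along which they close (so a half turn about z gives the same grasp; the last joint's range is limited). The gripper opens to 87 mm and grips with 3 to 60 N. Pads are 19 mm wide; open, the fingers measure 117 mm over their backs; the gripper's body (75 mm by 190 mm) begins 51 mm behind the grasp point.
Start: joints at [-1.452, 0.527, 1.433, -0, 1.181, -0.178], TCP at [0.183, -0.597, 0.24] pointing down, gripper open.
Joint ranges: [-3.08, 3.08], [-0.75, 2.2], [0.22, 2.44], [-1.43, 4.57], [0, 2.65], [-2.85, 2.85]. Speed limits (rad/s): [2.79, 2.79, 3.14, 3.14, 3.14, 3.14].

## Interface

Orientations are given as a unit quaternion [x, y, z, w].
In Python, from rig import robot, cams gives the robot as it stands.
- The arm moves only by the shell command python3 -m pendant 'ROWS' [FORCE]. ROWS is JSON, a list of rows, each an object with "jaw": the opening, from 0 (shut) to 1 (fully open); "linear": the shift along the tool's x, y, z in cm, a list of three; "twist": the turn about the tool's z in degrees. A call has 1 to 12 rows; each row shifts and turns the commanded pose from where the row before left it, along the tool's axes as they then stand; what a row does not reach is not made up. A row lasts 1/12 s, in which the tool goes at most 41.7 mm and 7.16 degrees, less where a joint would pass 70% of its speed; a pose out of reach is approached as far as the arm can. A call is refused whole if a number of a shift passes 4.17 or a number of a turn 7.16, either way. A call with a gripper value outside its range is refused whole. The fingers move at their own pace and stop on an object; FORCE is the grip in N (left out, the last holds). Time passes only in rows, so rows that do not move let the fingers close. It gives the time, the measured TCP pose, the force, the opening and the grip force at its end, in the units of the state.
- robot.get_obs(): the state, without advancing time (a new reading comes with each control period).
- cams.camera(name): name is "scene" or "top"; returns a dict with "color" (384x512x3 uint8, blue, green, red), "depth" (384x512 float32, m along the optical axis (not along the pixel's ray), 0 where there is no reading), "fov_y" (degrees; the focal length in pixels is half the picture's height over the tangent of half this angle, whatever the lens; pixels are square), "cx", "cy" (the principal point, pixels), "k1" (the pictures are not rectified: a ray, as slopes to the right and down, at radius r is drawn at 1 + k1 r^2 times it, then the intrinsics apply), "view" (4x4, takes a point from world to camera coordinates). Camera axes: x right, y down, z forward; pixel columns grow to the right and rows downward; lengths in m; the calibration is good to about 2 mm. A picture is of the moment at which its call begins.
- robot.hand_in(): hands the job in; it is judged then, once.
The state is a dict: "time": time; "q": joint angles; "joint_velocities": joint speeds; "joint_torque": joint torques, N m; "position": TCP position; "tool_rot": TCP orientation; "ft_force": force on the tool from outside, world axes, zero at the start; "moment": the same for the moment, N m; "grip_width": finger opening in m; "grip_force": force on a finger pad.
Only numpy, scipy, OpenCV 4.12 (cv2) and the standard library are available. Lean on these libraries where they do the work, as an engineer would, in place of code of your own. Each camera call takes 0.05 s, during which the arm holds its last target. There are 200 camera calls.

## Task

Take the white ejector disc from the blue board by its boss, put it over the spindle of the food-processor base, and turn it gently until its keyway finds the brass key and it drops fully home on the seat; then let go of it. Do not force it: never push or twist the disc against the machine with more than about 40 N, and leave the other things on the bench where they are.

Things in the scene. Friction and masses are not known exactly. Their poses are not given: they have to be found in the camera images.
- machine: Bolted-down food-processor motor base, bowl off: grey 210 x 210 mm foot, aluminium drum 198 mm across with its top 122 mm above the bench, black button panel on the front (-x). Origin: centre of the underside, on the bench; z up, the spindle's axis. In its middle a dark seat ring, 64 mm across, carries the upright spindle, which its gear holds against turning.
- seat (a point): Centre of the seat ring's top face, on the spindle's axis, 130 mm above the bench; axes as the machine's. The disc is home when its underside lies on it. A brass key, 8 mm wide, stands out of the spindle's side to 24 mm from the axis and reaches from the seat up to 16 mm above it.
- tip (a point): Tip of the steel spindle, on its axis, 48 mm above the seat; axes as the machine's. The spindle is 24 mm in diameter; its last 12 mm taper like a cone to 11 mm across at the tip.
- front_mark (a point): Middle of a short red line on top of the drum, 70 mm from the axis, on the machine's -x side. Where the brass key stopped is not measured: seen from above it points 14 to 95 degrees anticlockwise round the axis from this mark (the mark is at -x, and 90 degrees on is the machine's -y). It can be seen, or felt for with the disc.
- disc: White ejector disc, 140 mm across, 8 mm thick, about 0.3 kg, with a boss in its middle 50 mm tall from the disc's underside, 62 mm long (its x), 40 mm wide (its y). Origin: centre of the underside, on the bore's axis; z up. Through the boss runs a 26 mm bore with a keyway on its -x side. It lies flat on the blue board, keyway side within 50 degrees of the robot's side (world -x).
- boss (a point): Point on the bore's axis 30 mm above the disc's underside, a good height to grip the boss by its two flat sides, which face along the disc's y, 40 mm apart; axes as the disc's.
- keyway (a point): Red spot on the boss's top above the keyway, 28 mm from the bore's axis, on the disc's -x side (a red line on the disc shows it too). The keyway is 10 mm wide, reaches 26 mm from the axis and runs the full height. Turned wrongly the disc rests on the key, underside 16 mm above the seat; turned to within about 4 degrees of the key it goes down those 16 mm.
- board: Blue plastic cutting board, 260 x 220 x 15 mm, fixed to the bench; origin at the centre of its underside. The disc lies on it at the start.
- salt_pot: Bystander: steel salt pot, 42 mm across, 54 mm tall, standing on a corner of the board; origin at the centre of its underside.
- pepper_mill: Bystander: dark wooden pepper mill, 48 mm across, 130 mm tall, standing between board and machine; origin at the centre of its underside.
- jug: Bystander: small steel jug with a handle, 76 mm across, 110 mm tall; origin at the centre of its underside.
- bell: Bystander: service bell, 80 mm across, 60 mm tall; origin at the centre of its underside.
- spice_jar: Bystander: amber spice jar with a black lid, 52 mm across, 90 mm tall; origin at the centre of its underside.
- ramekin: Bystander: white ramekin, 84 mm across, 45 mm tall; origin at the centre of its underside.
- spoon: Bystander: spoon, 220 mm long; origin under its middle.
There are look-alikes about, which are no part of the job. What is shaped like the disc but black or turquoise is not meant.

How it is judged:
By the outcome, as a careful person would: the job done as asked, in the order asked, and still so for the second after the job is handed in, with the robot touching nothing.
It also fails if it takes over 70 s, if anything falls off the work surface, if the arm or the gripper's body presses on something with over 40 N, if the wrist force passes 120 N, or if a joint passes its speed limit or range.

## Working session

There is one attempt and no reset: what is moved stays moved. The work goes in short steps, Python scripts to look and compute and a shell command to move; the robot and the scene stay as the last step left them, time stands still between calls to the robot, and variables do not carry over. Pictures are saved under pics/ and viewed, at most 10 in all, crops included, and the job is handed in when it is done.

```bash
ls; mkdir -p pics; cat > h.py <<'E'
import numpy as np, cv2
from rig import robot, cams
def grab(n):
    c=cams.camera(n); h=c["color"].shape[0]
    f=h/2/np.tan(np.radians(c["fov_y"])/2); c["f"]=f; return c
def ray(c,u,v):
    d=np.array([(u-c["cx"])/c["f"],(v-c["cy"])/c["f"]]); s=d.copy()
    for _ in range(20): s=d/(1+c["k1"]*(s@s))
    V=np.array(c["view"]); R=V[:3,:3]; o=-R.T@V[:3,3]
    return o,R.T@np.array([s[0],s[1],1.])
def onz(c,u,v,z):
    o,r=ray(c,u,v); return o+r*(z-o[2])/r[2]
def proj(c,p):
    V=np.array(c["view"]); q=V[:3,:3]@p+V[:3,3]; s=q[:2]/q[2]; s=s*(1+c["k1"]*(s@s))
    return s*c["f"]+[c["cx"],c["cy"]]
E
python3 - <<'E'
from h import *
for n in("scene","top"):
    c=grab(n); cv2.imwrite(f"pics/{n}0.png",c["color"]); print(n,c["fov_y"],c["cx"],c["cy"],c["k1"],np.round(c["view"],3).tolist())
print(robot.get_obs())
E
```

```text
pics
scene 57.87725188047113 257.75220279435564 190.2895779111549 -0.10257426823793 [[-0.591, 0.807, -0.01, 0.33], [0.697, 0.503, -0.511, -0.294], [-0.407, -0.309, -0.859, 1.381], [0.0, 0.0, 0.0, 1.0]]
top 43.44032330146145 252.20769756306558 193.97889812853776 -0.11657441951732708 [[0.001, -1.0, 0.002, 0.004], [-0.993, -0.002, -0.117, 0.558], [0.117, -0.002, -0.993, 1.821], [0.0, 0.0, 0.0, 1.0]]
{'time': 0.1, 'q': array([-1.45148882e+00,  5.28351573e-01,  1.43379234e+00,  1.18910927e-05,
        1.18140810e+00, -1.78469736e-01]), 'joint_velocities': array([ 0.00202463, -0.00196927, -0.00178588,  0.00089981,  0.00114617,
       -0.00094459]), 'joint_torque': array([ 4.52013228e-05, -4.40985811e+01, -1.77150947e+01,  6.34154677e-02,
        5.34482952e-02, -4.32292325e-05]), 'position': array([ 0.18334473, -0.59683608,  0.23867697]), 'tool_rot': array([ 9.88936411e-01,  1.48336830e-01,  3.44716992e-05, -9.79090291e-04]), 'ft_force': array([-0.64207431,  0.63401423, -0.63075358]), 'moment': array([ 0.0093544 , -0.01990689, -0.01426957]), 'grip_force': 0.0, 'grip_width': 0.08676317582493494}
```

View pics/top0.png

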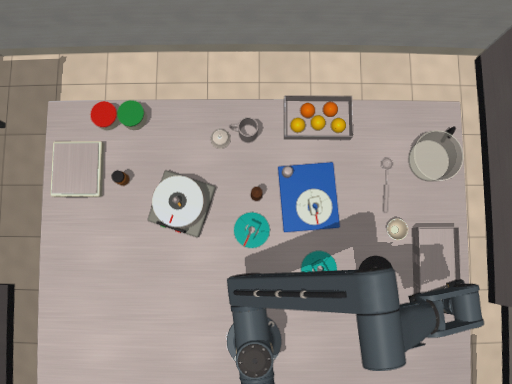

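View pics/scene0.png

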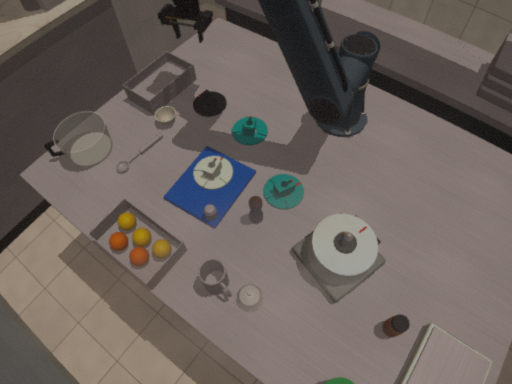

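The top view shows the white disc at about (314,206) on the blue board and the machine at about (178,201). The scene view shows the disc at about (213,172), the machine at about (345,245) and the pepper mill at (256,208). Next I'll enlarge crops of the disc and machine.

```bash
python3 - <<'E'
from h import *
a=cv2.imread("pics/top0.png"); b=cv2.imread("pics/scene0.png")
def cr(i,u,v,r,s): return cv2.resize(i[v-r:v+r,u-r:u+r],(s,s),interpolation=cv2.INTER_CUBIC)
m=np.vstack([np.hstack([cr(a,178,201,22,300),cr(a,314,206,22,300)]),np.hstack([cr(b,345,245,44,300),cr(b,213,172,30,300)])])
cv2.imwrite("pics/m1.png",m)
ct,cs=grab("top"),grab("scene")
def red(c,u,v,r):
    i=c["color"].astype(int); m=(i[...,2]>i[...,1]+50)&(i[...,2]>i[...,0]+50)&(i[...,2]>110); w=np.zeros_like(m); w[v-r:v+r,u-r:u+r]=1
    n,l,st,ce=cv2.connectedComponentsWithStats((m&w).astype(np.uint8)); return [(s[4],np.round(e,2)) for s,e in zip(st[1:],ce[1:])]
for c,n,P in((ct,"top",[("mach",178,201,30),("disc",314,206,25)]),(cs,"scene",[("mach",345,245,46),("disc",213,172,30)])):
    for k,u,v,r in P: print(n,k,red(c,u,v,r))
# drum and disc centroid from white masks
for c,n,u,v,r,z in((ct,"topdrum",178,201,30,.122),(ct,"topdisc",314,206,24,.023),(cs,"sdrum",345,245,46,.122),(cs,"sdisc",213,172,28,.023)):
    i=c["color"]; m=np.zeros(i.shape[:2],np.uint8); m[v-r:v+r,u-r:u+r]=(i.min(2)>165)[v-r:v+r,u-r:u+r]
    k=max(cv2.findContours(m,0,2)[0],key=cv2.contourArea)
    pts=np.array([onz(c,*p[0],z)[:2] for p in cv2.convexHull(k)],np.float32)
    (x,y),R=cv2.minEnclosingCircle(pts); print(n,x,y,R,cv2.fitEllipse(pts))
E
```

```text
top mach [(np.int32(2), array([179. , 203.5])), (np.int32(17), array([170.71, 218.82])), (np.int32(2), array([175.5, 230. ]))]
top disc [(np.int32(19), array([316.47, 217.37]))]
scene mach [(np.int32(16), array([362.44, 229.19]))]
scene disc [(np.int32(1), array([215., 158.])), (np.int32(2), array([221. , 158.5]))]
topdrum 0.5230075120925903 0.2806071639060974 0.0945243239402771 ((0.5230510830879211, 0.2801312804222107), (0.18580985069274902, 0.1881074458360672), 154.6855010986328)
topdisc 0.5124057531356812 -0.2330816239118576 0.06893075257539749 ((0.5122843384742737, -0.23315422236919403), (0.13603000342845917, 0.1362057477235794), 157.9212188720703)Traceback (most recent call last):
  File "<stdin>", line 15, in <module>
ValueError: max() iterable argument is empty
```

View pics/m1.png

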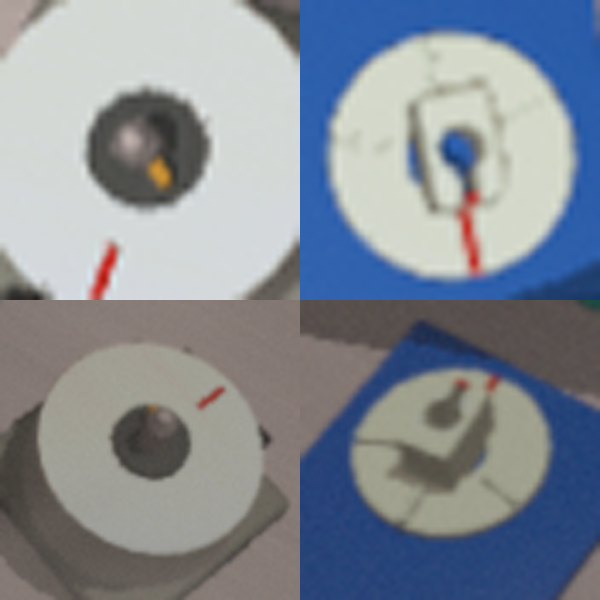

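The crops show the key (orange) at about (160,173) in the first tile and the drum mark at (104,272), so the key is anticlockwise of the mark. In the disc tile the red line runs from (467,200) to (475,270), with the boss along it.

```bash
cat > m.py <<'E'
from h import *
c=grab("top"); i=c["color"].astype(int); B,G,R=i[...,0],i[...,1],i[...,2]
def win(m,u,v,r):
    w=np.zeros_like(m); w[v-r:v+r,u-r:u+r]=1; return m&w
def big(m):
    n,l,st,ce=cv2.connectedComponentsWithStats(m.astype(np.uint8)); k=1+np.argmax(st[1:,4]); return l==k
def pts(m,z): v,u=np.nonzero(m); return np.array([onz(c,a,b,z)[:2] for a,b in zip(u,v)])
def ctr(m,z):
    k=max(cv2.findContours(m.astype(np.uint8),0,1)[0],key=cv2.contourArea)
    p=np.array([onz(c,*q[0],z)[:2] for q in k],np.float32); return cv2.fitEllipse(p)
red=(R>G+50)&(R>B+50)&(R>110)
E
python3 - <<'E'
from m import *
drum=ctr(big(win(i.min(2)>150,178,201,32)),.122); print("drum",drum)
seat=ctr(big(win(i.max(2)<150,178,201,14)),.130); print("seat",seat)
mk=pts(big(win(red,171,219,9)),.122); print("mark",mk.mean(0))
C=np.array(drum[0]);C2=np.array(seat[0])
ang=lambda d: np.degrees(np.arctan2(d[1],d[0]))
br=win((R>B+60)&(G>B+20)&(R>90),179,202,10); bp=pts(br,.146); print("brass",bp.mean(0),len(bp))
for X in(C,C2):
  d=mk.mean(0)-X; e=bp.mean(0)-X; print("mark r",np.hypot(*d),ang(d),"key r",np.hypot(*e),ang(e), "minus", (ang(e)-ang(d))%360)
D=np.array(ctr(big(win(i.min(2)>140,314,206,24)),.023)[0]); print("disc",D)
r=win(red,316,217,14); lp=pts(r,.023); print(lp-D)
far=lp[np.hypot(*(lp-D).T)>.045]; print("far",[ang(q-D) for q in far])
v,u,w_,h_=cv2.fitLine(lp.astype(np.float32),cv2.DIST_L2,0,.01,.01).ravel();print("line",ang((v,u)),w_,h_)
# bore hole: blue inside, at boss top 65mm
b=big(win((B>R+40),314,204,6)); print("blue bore px",np.argwhere(b).mean(0)[::-1], pts(b,.065).mean(0),pts(b,.015).mean(0))
# depth checks
for u,v in((314,206),(325,215),(178,215),(178,201),(257,193)):
    z=c["depth"][v,u]; V=np.array(c["view"]); o,rr=ray(c,u,v); print((u,v),np.round(o+rr*z,3))
E
```

```text
drum ((0.5238842368125916, 0.3044704794883728), (0.21799740195274353, 0.23528218269348145), 114.4818344116211)
seat ((0.5229065418243408, 0.2783670723438263), (0.06079178303480148, 0.062098436057567596), 15.976227760314941)
mark [0.45616675 0.30221319]
brass [0.50916587 0.26913852] 8
mark r 0.06775509891391816 -178.09081270003537 key r 0.03827502567866154 -112.61532217767986 minus 65.47549052235551
mark r 0.07087197698857076 160.3381999236762 key r 0.01655210348224755 -146.11376934141595 minus 53.548030734907854
disc [ 0.51388621 -0.23160686]
[[-0.02388755 -0.00993624]
 [-0.02388636 -0.01381233]
 [-0.02775671 -0.00988573]
 [-0.02775578 -0.01376094]
 [-0.0316242  -0.00983549]
 [-0.0354905  -0.00591283]
 [-0.03549002 -0.00978552]
 [-0.03935442 -0.005864  ]
 [-0.03935421 -0.00973583]
 [-0.04321676 -0.0096864 ]
 [-0.04707768 -0.00963725]
 [-0.04707808 -0.01350813]
 [-0.05093701 -0.00958836]
 [-0.05093767 -0.0134584 ]
 [-0.05479473 -0.00953975]
 [-0.05479566 -0.01340893]
 [-0.05865207 -0.01335975]
 [-0.06250692 -0.01331083]
 [-0.0663602  -0.0132622 ]
 [-0.06636204 -0.01712965]]
far [np.float64(-168.4308511611749), np.float64(-163.99020700117342), np.float64(-169.33941202647668), np.float64(-165.1999131439318), np.float64(-170.1238094892857), np.float64(-166.24948619891646), np.float64(-167.16812044973707), np.float64(-167.9784453964397), np.float64(-168.69824072758885), np.float64(-165.52649682536833)]
line 5.3079987 0.46952027 -0.24282779
blue bore px [314.81818182 205.86363636] [ 0.50984946 -0.23171131] [ 0.51452516 -0.23833256]
(314, 206) [ 0.514 -0.236  0.011]
(325, 215) [ 0.478 -0.276  0.022]
(178, 215) [0.471 0.277 0.116]
(178, 201) [0.518 0.271 0.158]
(257, 193) [ 0.551 -0.013  0.127]
```

```bash
cat > d.py <<'E'
# usage: d.py x y z toolx_deg -> remaining shift in tool cm (current axes) and twist deg
import sys; from h import *; from scipy.spatial.transform import Rotation as Ro
o=robot.get_obs(); R=Ro.from_quat(o["tool_rot"]).as_matrix(); x=np.array(list(map(float,sys.argv[1:4])))
y=np.degrees(np.arctan2(R[1,0],R[0,0])); print("t",round(o["time"],2),"pos",np.round(o["position"],4),"yaw",round(y,2),"tilt",np.round(R[:2,2],4),"F",np.round(o["ft_force"],1),"M",np.round(o["moment"],2),"grip",round(o["grip_force"],1),round(o["grip_width"],4))
print("tool cm",np.round(R.T@(x-o["position"])*100,2),"twist",round(y-float(sys.argv[4]),2))
E
python3 -m pendant '[{"jaw":1,"linear":[3.2,-2,0],"twist":1},{"jaw":1,"linear":[3.2,-2,0],"twist":1},{"jaw":1,"linear":[3.2,-2,0],"twist":1},{"jaw":1,"linear":[3.2,-2,0],"twist":1},{"jaw":1,"linear":[3.2,-2,0],"twist":1},{"jaw":1,"linear":[3.2,-2,0],"twist":1},{"jaw":1,"linear":[3.2,-2,0],"twist":1},{"jaw":1,"linear":[3.2,-2,0],"twist":0.5},{"jaw":1,"linear":[3.2,-2,0],"twist":0},{"jaw":1,"linear":[3.2,-2,0],"twist":0},{"jaw":1,"linear":[0,0,0],"twist":0},{"jaw":1,"linear":[0,0,0],"twist":0}]' 25
python3 d.py .5125 -.233 .10 9.5
```

```text
time: 1.25
position: [0.4523, -0.3303, 0.2395]
tool_rot: [0.996, 0.086, -0.0, 0.0]
ft_force: [-0.4, -0.1, -0.1]
grip_width: 0.0869
grip_force: 0.0
t 1.25 pos [ 0.4523 -0.3303  0.2395] yaw 9.82 tilt [-0.0002 -0.0001] F [-0.4 -0.1 -0.1] M [-0.04  0.01  0.02] grip 0.0 0.0869
tool cm [ 7.6  -8.56 13.95] twist 0.32
```

```bash
cat > s.py <<'E'
import m; from m import *
c=m.c=grab("scene"); i=c["color"].astype(int); B,G,R=i[...,0],i[...,1],i[...,2]
cv2.imwrite("pics/s1.png",i)
dk=big(win(i.max(2)<115,347,240,14)); print("seat",ctr(dk,.130))
dm=big(win((i.min(2)>125)&(B<R+25),213,172,24)); print("disc",ctr(dm,.023))
red=(R>G+40)&(R>B+40)
for u,v,z in((362,229,.122),(222,159,.023),(213,158,.065)): 
  r=win(red,u,v,5); p=pts(r,z); print("red",len(p),p.mean(0) if len(p) else 0)
br=win((R>B+40)&(G>B+15),345,235,10); v,u=np.nonzero(br); print("brass",list(zip(u,v)),pts(br,.146).mean(0) if len(u) else 0)
E
python3 s.py; python3 -m pendant '[{"jaw":1,"linear":[1.9,-2.1,1.5],"twist":0},{"jaw":1,"linear":[1.9,-2.1,1.5],"twist":0},{"jaw":1,"linear":[1.9,-2.1,1.5],"twist":0},{"jaw":1,"linear":[1.9,-2.2,1.5],"twist":0},{"jaw":1,"linear":[0,0,2],"twist":0},{"jaw":1,"linear":[0,0,2],"twist":0},{"jaw":1,"linear":[0,0,2],"twist":0},{"jaw":1,"linear":[0,0,1],"twist":0},{"jaw":1,"linear":[0,0,0],"twist":0},{"jaw":1,"linear":[0,0,0],"twist":0}]' 25
python3 d.py .5125 -.233 .045 9.5
```

```text
seat ((0.5255107283592224, 0.28124135732650757), (0.06012547016143799, 0.0633116364479065), 18.498376846313477)
disc ((0.5587480664253235, -0.25398048758506775), (0.029406731948256493, 0.06843039393424988), 153.8367156982422)
red 18 [0.45552007 0.30280843]
red 2 [ 0.44975269 -0.24366264]
red 1 [ 0.48143428 -0.23921244]
brass [(np.int64(345), np.int64(232)), (np.int64(346), np.int64(232)), (np.int64(345), np.int64(233)), (np.int64(346), np.int64(233))] [0.50505791 0.26860115]
time: 2.18
position: [0.5113, -0.2366, 0.1094]
tool_rot: [0.997, 0.082, -0.0, -0.0]
ft_force: [-0.4, -0.8, -0.2]
grip_width: 0.0865
grip_force: 0.0
t 2.18 pos [ 0.5113 -0.2366  0.1094] yaw 9.45 tilt [-0.0007  0.0004] F [-0.4 -0.8 -0.2] M [-0.03 -0.04 -0.02] grip 0.0 0.0865
tool cm [ 0.18 -0.33  6.44] twist -0.05[ WARN:0@1.002] global loadsave.cpp:1063 imwrite_ Unsupported depth image for selected encoder is fallbacked to CV_8U.
```

```bash
python3 -m pendant '[{"jaw":1,"linear":[0.15,-0.3,2],"twist":0},{"jaw":1,"linear":[0,0,2],"twist":0},{"jaw":1,"linear":[0,0,1.5],"twist":0},{"jaw":1,"linear":[0,0,0.9],"twist":0},{"jaw":1,"linear":[0,0,0],"twist":0},{"jaw":1,"linear":[0,0,0],"twist":0}]' 25
python3 d.py .5125 -.233 .045 9.5
python3 -m pendant '[{"jaw":0.4,"linear":[0,0,0],"twist":0},{"jaw":0.3,"linear":[0,0,0],"twist":0},{"jaw":0.3,"linear":[0,0,0],"twist":0},{"jaw":0.3,"linear":[0,0,0],"twist":0},{"jaw":0.3,"linear":[0,0,0],"twist":0},{"jaw":0.3,"linear":[0,0,0],"twist":0},{"jaw":0.3,"linear":[0,0,0],"twist":0},{"jaw":0.3,"linear":[0,0,0],"twist":0}]' 25
python3 d.py .5125 -.233 .045 9.5
```

```text
time: 2.68
position: [0.5132, -0.233, 0.0463]
tool_rot: [0.997, 0.083, 0.0, 0.0]
ft_force: [-0.4, -0.1, -0.3]
grip_width: 0.087
grip_force: 0.0
t 2.68 pos [ 0.5132 -0.233   0.0463] yaw 9.53 tilt [ 0.0009 -0.0007] F [-0.4 -0.1 -0.3] M [-0.03  0.03 -0.  ] grip 0.0 0.087
tool cm [-0.07 -0.01  0.13] twist 0.03
time: 3.35
position: [0.5128, -0.2323, 0.0456]
tool_rot: [0.997, 0.083, -0.0, -0.0]
ft_force: [-0.3, 2.2, 1.1]
grip_width: 0.0413
grip_force: 2.5
t 3.35 pos [ 0.5128 -0.2323  0.0456] yaw 9.56 tilt [-0.0001  0.0002] F [-0.3  2.2  1.1] M [0.73 0.02 0.02] grip 2.5 0.0413
tool cm [-0.04  0.07  0.06] twist 0.06
```

```bash
python3 -m pendant '[{"jaw":0.3,"linear":[0,0,0],"twist":0},{"jaw":0.3,"linear":[0,0,0],"twist":0},{"jaw":0.3,"linear":[0,0,0],"twist":0},{"jaw":0.3,"linear":[0,0,0],"twist":0},{"jaw":0.3,"linear":[0,0,0],"twist":0},{"jaw":0.3,"linear":[0,0,-1],"twist":0},{"jaw":0.3,"linear":[0,0,-2.5],"twist":0},{"jaw":0.3,"linear":[0,0,-2.5],"twist":0},{"jaw":0.3,"linear":[0,0,0],"twist":0},{"jaw":0.3,"linear":[0,0,0],"twist":0}]' 30
python3 d.py .524 .280 .25 33.5
python3 - <<'E'
from h import *
a=grab("top")["color"];b=grab("scene")["color"]
def cr(i,u,v,r,s): return cv2.resize(i[v-r:v+r,u-r:u+r],(s,s),interpolation=cv2.INTER_CUBIC)
cv2.imwrite("pics/g1.png",np.hstack([cr(a,314,206,40,390),cr(b,213,165,45,390)]))
E
```

```text
time: 4.18
position: [0.5137, -0.2331, 0.1068]
tool_rot: [0.997, 0.083, 0.001, 0.001]
ft_force: [0.1, 0.2, -4.4]
grip_width: 0.0397
grip_force: 29.8
t 4.18 pos [ 0.5137 -0.2331  0.1068] yaw 9.57 tilt [ 0.0028 -0.0024] F [ 0.1  0.2 -4.4] M [ 0.03  0.04 -0.03] grip 29.8 0.0397
tool cm [  9.58 -50.39 -14.44] twist -23.93
```

View pics/g1.png

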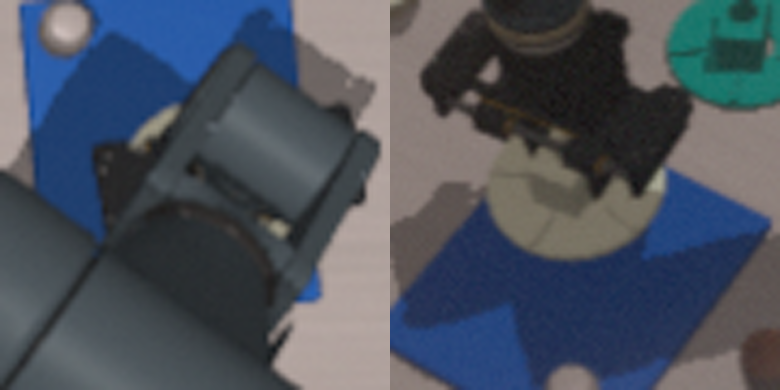

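The disc is lifted level, and the grip is 39.7 mm wide and square. Next I'll raise it and carry it across.

```bash
python3 -m pendant '[{"jaw":0.3,"linear":[0,0,-3],"twist":0},{"jaw":0.3,"linear":[0,0,-3],"twist":0},{"jaw":0.3,"linear":[0,0,-3],"twist":0},{"jaw":0.3,"linear":[0,0,-3],"twist":0},{"jaw":0.3,"linear":[0,-1,-2.4],"twist":0},{"jaw":0.3,"linear":[0.4,-2,0],"twist":0},{"jaw":0.3,"linear":[0.6,-3,0],"twist":0},{"jaw":0.3,"linear":[0.6,-3,0],"twist":0},{"jaw":0.3,"linear":[0.6,-3,0],"twist":0},{"jaw":0.3,"linear":[0.6,-3,0],"twist":0},{"jaw":0.3,"linear":[0.6,-3,0],"twist":0},{"jaw":0.3,"linear":[0.6,-3,0],"twist":0}]'
python3 -m pendant '[{"jaw":0.3,"linear":[0.6,-3,0],"twist":0},{"jaw":0.3,"linear":[0.6,-3,0],"twist":0},{"jaw":0.3,"linear":[0.6,-3,0],"twist":0},{"jaw":0.3,"linear":[0.6,-3,0],"twist":0},{"jaw":0.3,"linear":[0.6,-3,0],"twist":0},{"jaw":0.3,"linear":[0.6,-3,0],"twist":0},{"jaw":0.3,"linear":[0.6,-3,0],"twist":0},{"jaw":0.3,"linear":[0.6,-2,0],"twist":0},{"jaw":0.3,"linear":[0.6,-1,0],"twist":0},{"jaw":0.3,"linear":[0,0,0],"twist":0},{"jaw":0.3,"linear":[0,0,0],"twist":0}]'
python3 d.py .524 .280 .24 32
```

```text
time: 5.28
position: [0.516, -0.017, 0.2476]
tool_rot: [0.997, 0.083, -0.002, -0.001]
ft_force: [0.6, 0.7, -3.6]
grip_width: 0.0398
grip_force: 29.8
time: 6.2
position: [0.5303, 0.2265, 0.2482]
tool_rot: [0.996, 0.084, -0.001, 0.001]
ft_force: [-0.1, -0.7, -3.8]
grip_width: 0.0398
grip_force: 29.8
t 6.2 pos [0.5303 0.2265 0.2482] yaw 9.62 tilt [-0.0026 -0.0017] F [-0.1 -0.7 -3.8] M [0.05 0.05 0.01] grip 29.8 0.0398
tool cm [ 0.27 -5.38  0.81] twist -22.38
```

```bash
python3 -m pendant '[{"jaw":0.3,"linear":[0.1,-1.8,0],"twist":0},{"jaw":0.3,"linear":[0.1,-1.8,0],"twist":0},{"jaw":0.3,"linear":[0.1,-1.8,0],"twist":0},{"jaw":0.3,"linear":[0,0,0],"twist":-5},{"jaw":0.3,"linear":[0,0,0],"twist":-6},{"jaw":0.3,"linear":[0,0,0],"twist":-6},{"jaw":0.3,"linear":[0,0,0],"twist":-5.4},{"jaw":0.3,"linear":[0,0,0],"twist":0},{"jaw":0.3,"linear":[0,0,0],"twist":0},{"jaw":0.3,"linear":[0,0,0],"twist":0}]'
python3 d.py .524 .280 .212 32
python3 - <<'E'
from h import *
a=grab("top");b=grab("scene")
import pickle
def cr(i,u,v,r,s): return cv2.resize(i[v-r:v+r,u-r:u+r],(s,s),interpolation=cv2.INTER_CUBIC)
cv2.imwrite("pics/p1.png",np.hstack([cr(a["color"],178,201,40,390),cr(b["color"],350,225,65,390)]))
cv2.imwrite("pics/p1s.png",b["color"]);cv2.imwrite("pics/p1t.png",a["color"])
print([np.round(proj(b,np.array(p)),1) for p in((.524,.28,.226),(.524,.28,.178),(.524,.28,.268))])
E
```

```text
time: 7.03
position: [0.5249, 0.2796, 0.2493]
tool_rot: [0.962, 0.274, -0.0, 0.0]
ft_force: [-0.0, -0.5, -3.4]
grip_width: 0.0399
grip_force: 29.8
t 7.03 pos [0.5249 0.2796 0.2493] yaw 31.76 tilt [-0.0007 -0.0006] F [-0.  -0.5 -3.4] M [ 0.01 -0.02 -0.01] grip 29.8 0.0399
tool cm [-0.05 -0.08  3.73] twist -0.24
[array([352.2, 227.8]), array([348.2, 235.2]), array([356.1, 220.6])]
```

View pics/p1.png

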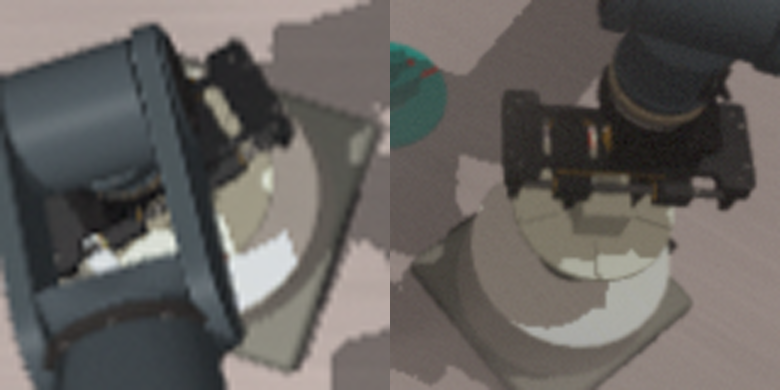

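```bash
python3 - <<'E'
from h import *
from scipy.optimize import least_squares
for n in("scene","top"):
    c=grab(n); d=c["depth"]; P=[]
    for v in range(384):
        for u in range(512):
            if n=="scene" and not(290<u<420 and 170<v<290): continue
            if n=="top" and not(130<u<225 and 150<v<250): continue
            if d[v,u]<=0: continue
            o,r=ray(c,u,v); p=o+r*d[v,u]
            if .219<p[2]<.234 and np.hypot(p[0]-.524,p[1]-.28)<.09: P.append(p)
    P=np.array(P); print(n,len(P),P.mean(0),np.median(P[:,2]))
    X=np.array([.524,.28]); a=np.arctan2(*(P[:,:2]-X).T[::-1]); E=[]
    for k in range(-180,180,6):
        s=P[(np.degrees(a)>=k)&(np.degrees(a)<k+6)]
        if len(s):
            q=s[np.argmax(np.hypot(*(s[:,:2]-X).T))]
            if np.hypot(*(q[:2]-X))>.060: E.append(q[:2])
    E=np.array(E); f=least_squares(lambda w: np.hypot(*(E-w).T)-.0692,X,loss="soft_l1",f_scale=.001)
    print(len(E),f.x,np.round(np.hypot(*(E-f.x).T),4))
E
```

```text
scene 984 [0.55180067 0.2923528  0.22846743] 0.22846798923116796
36 [0.52388622 0.2800325 ] [0.0694 0.0686 0.063  0.0609 0.0634 0.0685 0.0689 0.0696 0.0697 0.0701
 0.0679 0.0687 0.0683 0.0683 0.0687 0.069  0.07   0.0704 0.0698 0.0689
 0.0688 0.0689 0.0694 0.0695 0.0696 0.0696 0.0695 0.0691 0.0694 0.0686
 0.0674 0.0674 0.0672 0.0665 0.0668 0.0691]
top 244 [0.50720175 0.24689873 0.22727494] 0.2274716975470572
25 [0.52433394 0.27855885] [0.067  0.0693 0.0692 0.0679 0.0691 0.0686 0.0696 0.0699 0.0703 0.0702
 0.0709 0.0684 0.069  0.0591 0.0614 0.0618 0.0657 0.0667 0.0637 0.0679
 0.067  0.0678 0.0691 0.0672 0.061 ]
```

The disc is centred over the seat within 1–2 mm in both views, so I'll lower it slowly onto the spindle.

```bash
python3 -m pendant '[{"jaw":0.3,"linear":[0,0,1],"twist":0},{"jaw":0.3,"linear":[0,0,1],"twist":0},{"jaw":0.3,"linear":[0,0,1],"twist":0},{"jaw":0.3,"linear":[0,0,0.5],"twist":0},{"jaw":0.3,"linear":[0,0,0.5],"twist":0},{"jaw":0.3,"linear":[0,0,0.5],"twist":0},{"jaw":0.3,"linear":[0,0,0],"twist":0},{"jaw":0.3,"linear":[0,0,0],"twist":0}]'
python3 d.py .524 .280 .1766 32
python3 -m pendant '[{"jaw":0.3,"linear":[0,0,0.3],"twist":0},{"jaw":0.3,"linear":[0,0,0.3],"twist":0},{"jaw":0.3,"linear":[0,0,0.3],"twist":0},{"jaw":0.3,"linear":[0,0,0.3],"twist":0},{"jaw":0.3,"linear":[0,0,0],"twist":0},{"jaw":0.3,"linear":[0,0,0],"twist":0}]'
python3 d.py .524 .280 .1766 32
```

```text
time: 7.9
position: [0.5247, 0.2808, 0.2042]
tool_rot: [0.961, 0.275, -0.0, 0.0]
ft_force: [-0.1, -0.4, -3.2]
grip_width: 0.04
grip_force: 29.8
t 7.9 pos [0.5247 0.2808 0.2042] yaw 31.96 tilt [-0.0005 -0.0001] F [-0.1 -0.4 -3.2] M [-0.03 -0.07 -0.02] grip 29.8 0.04
tool cm [-0.1   0.03  2.76] twist -0.04
time: 8.4
position: [0.5246, 0.2807, 0.1923]
tool_rot: [0.961, 0.275, -0.0, -0.0]
ft_force: [0.1, -0.6, -3.3]
grip_width: 0.0401
grip_force: 29.8
t 8.4 pos [0.5246 0.2807 0.1923] yaw 31.96 tilt [-0.0007 -0.0002] F [ 0.1 -0.6 -3.3] M [0.02 0.08 0.  ] grip 29.8 0.0401
tool cm [-0.08  0.03  1.57] twist -0.04
```

```bash
python3 -m pendant '[{"jaw":0.3,"linear":[0,0,0.4],"twist":0},{"jaw":0.3,"linear":[0,0,0.4],"twist":0},{"jaw":0.3,"linear":[0,0,0.4],"twist":0},{"jaw":0.3,"linear":[0,0,0.2],"twist":0},{"jaw":0.3,"linear":[0,0,0],"twist":0},{"jaw":0.3,"linear":[0,0,0],"twist":0}]'
python3 -m pendant '[{"jaw":0.3,"linear":[0,0,0.1],"twist":0},{"jaw":0.3,"linear":[0,0,0.1],"twist":0},{"jaw":0.3,"linear":[0,0,0],"twist":0}]'
python3 d.py .524 .280 .1606 32
```

```text
time: 8.9
position: [0.5246, 0.2807, 0.1782]
tool_rot: [0.961, 0.275, -0.0, -0.0]
ft_force: [0.5, 1.1, -4.0]
grip_width: 0.0397
grip_force: 29.8
time: 9.15
position: [0.5248, 0.2809, 0.1765]
tool_rot: [0.961, 0.275, 0.0, -0.0]
ft_force: [-0.0, 0.9, -3.5]
grip_width: 0.0396
grip_force: 29.8
t 9.15 pos [0.5248 0.2809 0.1765] yaw 31.96 tilt [0.0002 0.0002] F [-0.   0.9 -3.5] M [0.13 0.04 0.01] grip 29.8 0.0396
tool cm [-0.11  0.03  1.59] twist -0.04
```

```bash
python3 -m pendant '[{"jaw":0.3,"linear":[0,0,0.1],"twist":0},{"jaw":0.3,"linear":[0,0,0.1],"twist":0},{"jaw":0.3,"linear":[0,0,0],"twist":0}]'
python3 -m pendant '[{"jaw":0.3,"linear":[0,0,0.1],"twist":0},{"jaw":0.3,"linear":[0,0,0],"twist":0}]'
python3 d.py .524 .280 .1606 32
```

```text
time: 9.4
position: [0.5248, 0.2809, 0.1745]
tool_rot: [0.961, 0.275, 0.0, -0.0]
ft_force: [-1.1, 0.8, -3.3]
grip_width: 0.0397
grip_force: 29.8
time: 9.57
position: [0.5248, 0.2808, 0.1734]
tool_rot: [0.961, 0.275, 0.0, -0.0]
ft_force: [-0.3, 1.0, -3.3]
grip_width: 0.0396
grip_force: 29.8
t 9.57 pos [0.5248 0.2808 0.1734] yaw 31.96 tilt [0.     0.0001] F [-0.3  1.  -3.3] M [ 0.22  0.1  -0.01] grip 29.8 0.0396
tool cm [-0.11  0.03  1.28] twist -0.04
```

No contact 3 mm below the key's top, so the keyway has found the key. I'll continue down gently.

```bash
python3 -m pendant '[{"jaw":0.3,"linear":[0,0,0.2],"twist":0},{"jaw":0.3,"linear":[0,0,0.2],"twist":0},{"jaw":0.3,"linear":[0,0,0],"twist":0}]'
python3 -m pendant '[{"jaw":0.3,"linear":[0,0,0.2],"twist":0},{"jaw":0.3,"linear":[0,0,0.2],"twist":0},{"jaw":0.3,"linear":[0,0,0],"twist":0}]'
python3 d.py .524 .280 .1606 32
```

```text
time: 9.82
position: [0.5247, 0.2808, 0.1691]
tool_rot: [0.961, 0.275, -0.0, -0.0]
ft_force: [-0.8, 1.0, -3.6]
grip_width: 0.0398
grip_force: 29.8
time: 10.07
position: [0.5247, 0.2808, 0.1651]
tool_rot: [0.961, 0.275, -0.0, -0.0]
ft_force: [-1.0, 1.3, -3.8]
grip_width: 0.0397
grip_force: 29.8
t 10.07 pos [0.5247 0.2808 0.1651] yaw 31.96 tilt [-0.0004 -0.    ] F [-1.   1.3 -3.8] M [ 0.21  0.06 -0.01] grip 29.8 0.0397
tool cm [-0.1   0.03  0.45] twist -0.04
```

```bash
python3 -m pendant '[{"jaw":0.3,"linear":[0,0,0.1],"twist":0},{"jaw":0.3,"linear":[0,0,0.1],"twist":0},{"jaw":0.3,"linear":[0,0,0.1],"twist":0},{"jaw":0.3,"linear":[0,0,0],"twist":0}]'
python3 -m pendant '[{"jaw":0.3,"linear":[0,0,0.1],"twist":0},{"jaw":0.3,"linear":[0,0,0],"twist":0}]'
python3 d.py .524 .280 .1606 32
```

```text
time: 10.4
position: [0.5248, 0.2808, 0.1624]
tool_rot: [0.961, 0.275, 0.0, -0.0]
ft_force: [0.2, 0.5, -3.4]
grip_width: 0.0396
grip_force: 29.8
time: 10.57
position: [0.5248, 0.2808, 0.1615]
tool_rot: [0.961, 0.275, 0.0, -0.0]
ft_force: [-1.0, 1.4, -3.5]
grip_width: 0.0397
grip_force: 29.8
t 10.57 pos [0.5248 0.2808 0.1615] yaw 31.96 tilt [0.     0.0001] F [-1.   1.4 -3.5] M [0.28 0.13 0.04] grip 29.8 0.0397
tool cm [-0.11  0.03  0.09] twist -0.04
```

```bash
python3 -m pendant '[{"jaw":0.3,"linear":[0,0,0.05],"twist":0},{"jaw":0.3,"linear":[0,0,0],"twist":0}]'
python3 -m pendant '[{"jaw":0.3,"linear":[0,0,0.05],"twist":0},{"jaw":0.3,"linear":[0,0,0],"twist":0}]'
python3 d.py .524 .280 .1606 32
```

```text
time: 10.73
position: [0.5247, 0.2808, 0.161]
tool_rot: [0.961, 0.275, -0.0, -0.0]
ft_force: [-0.6, 1.5, -2.8]
grip_width: 0.0399
grip_force: 29.8
time: 10.9
position: [0.5248, 0.2808, 0.1606]
tool_rot: [0.961, 0.275, 0.0, -0.0]
ft_force: [-0.9, 1.7, -3.4]
grip_width: 0.0398
grip_force: 29.8
t 10.9 pos [0.5248 0.2808 0.1606] yaw 31.96 tilt [0.0001 0.0002] F [-0.9  1.7 -3.4] M [ 0.36  0.14 -0.01] grip 29.8 0.0398
tool cm [-0.11  0.03 -0.  ] twist -0.04
```

```bash
for k in 1; do python3 -m pendant '[{"jaw":0.3,"linear":[0,0,0.04],"twist":0},{"jaw":0.3,"linear":[0,0,0],"twist":0}]'; done
python3 -m pendant '[{"jaw":0.3,"linear":[0,0,0.04],"twist":0},{"jaw":0.3,"linear":[0,0,0],"twist":0},{"jaw":0.3,"linear":[0,0,0],"twist":0}]'
python3 d.py .524 .280 .1606 32
```

```text
time: 11.07
position: [0.5248, 0.2808, 0.1605]
tool_rot: [0.961, 0.275, 0.0, -0.0]
ft_force: [-1.4, 2.2, 0.4]
grip_width: 0.0398
grip_force: 29.9
time: 11.32
position: [0.5248, 0.2808, 0.1605]
tool_rot: [0.961, 0.275, 0.0, -0.0]
ft_force: [-2.8, 0.9, 5.7]
grip_width: 0.0395
grip_force: 29.9
t 11.32 pos [0.5248 0.2808 0.1605] yaw 31.96 tilt [0.0004 0.0002] F [-2.8  0.9  5.7] M [ 0.24  0.59 -0.  ] grip 29.9 0.0395
tool cm [-0.11  0.03 -0.01] twist -0.04
```

It stops at the seat height (TCP 0.1605) with a few newtons of contact, so it is home. Now I'll release and retreat.

```bash
python3 -m pendant '[{"jaw":0.4,"linear":[0,0,0],"twist":0},{"jaw":0.6,"linear":[0,0,0],"twist":0},{"jaw":0.9,"linear":[0,0,0],"twist":0},{"jaw":0.9,"linear":[0,0,0],"twist":0},{"jaw":0.9,"linear":[0,0,0],"twist":0},{"jaw":0.9,"linear":[0,0,0],"twist":0}]'
python3 -m pendant '[{"jaw":0.9,"linear":[0,0,-1],"twist":0},{"jaw":0.9,"linear":[0,0,-2],"twist":0},{"jaw":0.9,"linear":[0,0,-3],"twist":0},{"jaw":0.9,"linear":[0,0,-3],"twist":0},{"jaw":0.9,"linear":[-2,0,-2],"twist":0},{"jaw":0.9,"linear":[-3,2.5,0],"twist":0},{"jaw":0.9,"linear":[-2.5,3,0],"twist":0},{"jaw":0.9,"linear":[-1.5,3,0],"twist":0},{"jaw":0.9,"linear":[0,3,0],"twist":0},{"jaw":0.9,"linear":[0,3,0],"twist":0},{"jaw":0.9,"linear":[0,0,0],"twist":0},{"jaw":0.9,"linear":[0,0,0],"twist":0}]'
python3 d.py .524 .280 .1606 32
python3 - <<'E'
from h import *
a=grab("top");b=grab("scene")
def cr(i,u,v,r,s): return cv2.resize(i[v-r:v+r,u-r:u+r],(s,s),interpolation=cv2.INTER_CUBIC)
cv2.imwrite("pics/e1.png",np.hstack([cr(a["color"],190,201,50,390),cr(b["color"],345,240,55,390)]))
P=[]
for v in range(190,290):
    for u in range(295,400):
        d=b["depth"][v,u]
        if d>0:
            o,r=ray(b,u,v);p=o+r*d; q=np.hypot(p[0]-.524,p[1]-.28)
            if .04<q<.066: P.append(p)
P=np.array(P);P=P[P[:,2]<.17];print("disc top z",np.percentile(P[:,2],[10,50,90]),np.linalg.lstsq(np.c_[P[:,:2]-[.524,.28],np.ones(len(P))],P[:,2],rcond=None)[0])
E
```

```text
time: 11.82
position: [0.525, 0.2806, 0.1596]
tool_rot: [0.961, 0.275, 0.0, 0.0]
ft_force: [-0.3, -0.1, 0.2]
grip_width: 0.0652
grip_force: 0.0
time: 12.82
position: [0.5261, 0.1088, 0.2704]
tool_rot: [0.962, 0.274, 0.001, 0.0]
ft_force: [-0.9, -0.4, -0.2]
grip_width: 0.0784
grip_force: 0.0
t 12.82 pos [0.5261 0.1088 0.2704] yaw 31.78 tilt [0.0011 0.0001] F [-0.9 -0.4 -0.2] M [0.03 0.   0.02] grip 0.0 0.0784
tool cm [  8.83 -14.67  10.98] twist -0.22
disc top z [0.13730612 0.1395218  0.14209325] [-0.00218497  0.00688896  0.13950707]
```

View pics/e1.png

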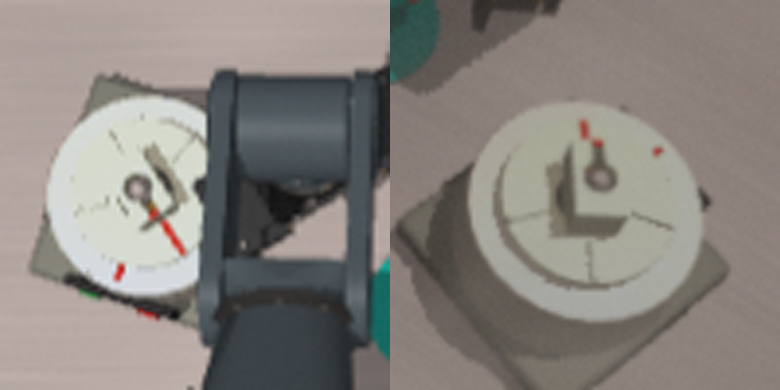

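The picture shows the disc level on the seat with the spindle through the bore, and its keyway line at the key angle. The top face measures 0.1395 m against an expected 0.138 m. That matches the +1.5 mm depth bias seen earlier, so the disc is home and the gripper is clear of it.

```bash
python3 -c "
from rig import robot
print(robot.hand_in())"
```

```text
the job is handed in; nothing more can be done
None
```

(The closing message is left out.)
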